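# Fit the test gauge to the bench air outlet

### The job

Fit the dial gauge to the bench air outlet so the line pressure can be read: press the coupling's collar fully down so that the blanking plug springs up free, pull the plug out and leave it in the steel tray. Then lift the gauge from the wooden rack, keep it upright, and push it into the coupling until it locks and the collar has snapped back up. Last, with the gauge locked and not before, swing the valve's lever a quarter turn to fully open, in line with the pipe; leave the shoe lasts, the can, the hammer, the tape and the other fittings in the rack where they are.

Things in the scene. Friction and masses are not known exactly. Their poses are not given: they have to be found in the camera images.
- station: the bench air outlet, bolted down: an aluminium base plate 70 x 240 x 8 mm; origin at the centre of its underside, on the bench. Its y axis runs along the plate and pipe. On it: an aluminium block (46 x 50 mm, top 70 mm high) at y = -80 mm that carries the upright brass and steel quick coupling; a horizontal pipe 45 mm high (top 64 mm at the valve body) with a brass ball valve at y = +35 mm; the supply elbow at y = +96 mm
- coupling_mouth (a point): centre of the coupling's mouth, 121 mm above the bench, axes as the station's. Bore 15.6 mm with a chamfer to 20 mm at the mouth. A locked nipple's tip is 27 mm below this point; a released one springs up 7 mm and then stands loose, upright in the bore (tip 20 mm below). Pushing a nipple in takes up to about 16 N; it must go in at least 27 mm and may go 2.5 mm further, then rests at 27 mm
- collar (a joint): travel of the coupling's release collar in m: 0 up, 0.006 fully down. Spring 2 N at the top to 6.5 N at the bottom. From about 0.0047 down the nipple is freed and sprung up; let go, the collar then stays 3 to 4.6 mm down until the loose nipple is pulled out. Entering nipples push the collar down by themselves and it snaps up to 0 when they lock
- collar_top (a point): centre of the collar's flat top ring: steel sleeve 36 mm across, 22 mm open inside; the ring stands 7 mm above the coupling's mouth (128 mm above the bench) when up
- plug: steel blanking plug, 60 g; origin at the tip of its nipple, z along it towards the head. Nipple 14 mm thick with a groove, up to z = 39 mm; round knurled head 20 mm across from z = 39 to 64 mm. At first locked upright in the coupling, with its head 5 mm above the collar
- plug_mid (a point): middle of the plug, 32 mm from its tip
- gauge: dial pressure gauge, 150 g, standing in one of the rack's three holes; origin at the tip of its nipple (same nipple as the plug's, up to z = 40 mm), z up along it, brass hexagon 24 mm across at z = 40 to 53 mm. Round dark case 50 mm across and 28 mm thick, its axis along x, centred at z = 81 mm (top at 106 mm); white dial on the -x side, so that y lies across the case
- gauge_dial (a point): centre of the gauge's case
- rack: wooden rack 70 x 250 x 40 mm, fixed; origin at the centre of its underside. Holes 16 mm wide and 30 mm deep at y = -90, 0 and +90 mm hold the gauge, the nozzle and the silencer in any order
- nozzle: air nozzle in the rack, stays there: slender, 12 mm thick above its hexagon, 114 mm long; origin at the tip of its nipple, z up
- silencer: silencer in the rack, stays there: bronze cylinder 21 mm across, 84 mm long; origin at the tip of its nipple, z up
- tray: steel parts tray, fixed, 170 (x) x 120 (y) x 30 mm, wall and floor 4 mm; origin at the centre of its underside. A brass reducer, 25 mm across and 22 mm high, stands in its corner at about x = +60, y = +30 mm
- reducer: the brass reducer in the tray, origin under its centre; it may be touched
- lever (a joint): valve lever angle in rad: 0 shut (lever points along the station's -x, across the pipe), 1.571 fully open against its stop (points along the station's +y, along the pipe). It turns clockwise seen from above, stays where it is left, and takes about 2.5 N at the grip
- lever_pivot (a point): the lever's upright turning axis, on the station at x = 0, y = +35 mm, 79 mm above the bench
- lever_grip (a point): on the lever's black grip, 75 mm from the pivot, at mid height, 79 mm above the bench. The grip is 58 mm long (39 to 97 mm from the pivot), 22 mm wide and 14 mm high, and lies above the pipe when open
- last_a: dark blue-grey shoe last, 255 x 85 x 106 mm, behind; stays; origin under its middle
- last_b: light grey shoe last of the same size, behind; stays; origin under its middle
- hammer: hammer lying in front; stays
- cement: can of cement, 84 mm across and 100 mm high; stays; origin under its centre
- tape: roll of tape lying flat, 90 mm across and 24 mm high; stays; origin under its centre
There are look-alikes about, which are no part of the job. What is shaped like the gauge but green or turquoise is not meant.

How it is judged:
By the outcome, as a careful person would: the job done as asked, in the order asked, and still so for the second after the job is handed in, with the robot touching nothing.
It also fails if it takes over 64 s, if anything falls off the work surface, if the arm or the gripper's body presses on something with over 40 N, if the wrist force passes 120 N, or if a joint passes its speed limit or range.

### The arm

A 6-joint arm with a two-finger parallel gripper is mounted at the origin on the work surface. World frame = base frame: x ahead of the robot, y to its left, z up, the work surface at z = 0. Lengths are in m, angles in rad, forces in N, time in s.
With the tool pointing down it reaches from about 0.35 to 0.875 m from the base axis. Payload 4.2 kg.
Tool frame: the origin (TCP) lies midway between the tips of the shut fingers; the grasp point (between the pads) lies 19 mm behind it (grip_point_offset is the distance from the TCP to the grasp point, in m); z points along the fingers, y is the line along which they close (so a half turn about z gives the same grasp; the last joint's range is limited). The gripper opens to 85 mm and grips with 20 to 120 N. Pads are 22 mm wide; open, the fingers measure 114 mm over their backs; the gripper's body (76 mm by 85 mm) begins 54 mm behind the grasp point. The pads swing forward as they close: fully open they stand 13 mm farther back than shut.
Start: joints at [1.554, 0.385, 0.008, 0, -1.194, -0.259], TCP at [0.17, 0.601, 0.231] pointing down, gripper open.
Joint ranges: [-3.14, 3.14], [-1.21, 2.06], [-1.07, 1.41], [-3.16, 2.05], [-2.99, -0.16], [-3.1, 3.1]. Speed limits (rad/s): [2.79, 2.79, 3.14, 3.14, 3.14, 3.14].

### API

Orientations are given as a unit quaternion [w, x, y, z].
In Python, from plant import sense, read_camera, hand_in, grip_point_offset gives the robot as it stands.
- The arm moves only by the tool apply_moves, never from a script. Its argument "series" is a list of rows, each a list of 5 numbers: the opening in per cent of the stroke, from 0 (shut) to 100 (fully open), then the shift along the world's x, y, z in mm, then the turn about the world's z in degrees. A call has 1 to 10 rows; each row shifts and turns the commanded pose from where the row before left it; what a row does not reach is not made up. A row lasts 1/12 s, in which the tool goes at most 41.7 mm and 7.16 degrees, less where a joint would pass 70% of its speed; a pose out of reach is approached as far as the arm can. A call is refused whole if a number of a shift passes 41.7 or a number of a turn 7.16, either way. A call with a gripper value outside its range is refused whole. The fingers move at their own pace and stop on an object; "newtons" is the grip in N (left out, the last holds). Time passes only in rows, so rows that do not move let the fingers close. It gives the time, the measured TCP pose, the force, the opening and the grip force at its end, in the units of the state.
- sense(): the state, without advancing time (a new reading comes with each control period).
- read_camera(name): name is "scene" or "top" or "wrist"; returns a dict with "frame" (384x512x3 uint8, blue, green, red), "z_map" (384x512 float32, m along the optical axis (not along the pixel's ray), 0 where there is no reading), "intrinsics" (3x3 intrinsics, pixels), "dist_coeffs" ([k1, k2, p1, p2, k3] as OpenCV has them; the pictures are not rectified), "world_to_cam" (4x4, takes a point from world to camera coordinates). Camera axes: x right, y down, z forward; pixel columns grow to the right and rows downward; lengths in m; the calibration is good to about 2 mm. A picture is of the moment at which its call begins.
- hand_in(): hands the job in; it is judged then, once.
The state is a dict: "time": time; "q": joint angles; "qd": joint speeds; "joint_torque": joint torques, N m; "tool_pos": TCP position; "ee_rot": TCP orientation; "force": force on the tool from outside, world axes, zero at the start; "torque": the same for the moment, N m; "gripper_width": finger opening in m; "grip_force": force on a finger pad.
Only numpy, scipy, OpenCV 4.12 (cv2) and the standard library are available. Lean on these libraries where they do the work, as an engineer would, in place of code of your own. Each camera call takes 0.05 s, during which the arm holds its last target. There are 200 camera calls.

## Working session

There is one attempt and no reset: what is moved stays moved. The work goes in short steps, Python scripts to look and compute and a tool call to move; the robot and the scene stay as the last step left them, time stands still between calls to the robot, and variables do not carry over. Pictures are saved under pics/ and viewed, at most 10 in all, crops included, and the job is handed in when it is done.

Besides the shell and the picture viewer there is one more tool, called after "Emit:" as name(argument=value, ...) on one line, values as JSON. apply_moves: Moves the arm, as the interface text tells. Its arguments: {"type":"object","properties":{"series":{"type":"array","items":{"type":"array","items":{"type":"number"}}},"newtons":{"type":"number"}},"required":["series"]}

```bash
mkdir -p pics; cat > h.py <<'E'
import numpy as np,cv2,pickle
from plant import sense,read_camera,hand_in,grip_point_offset
def snap(name,save):
    d=read_camera(name); pickle.dump(d,open(f'pics/{save}.pkl','wb')); cv2.imwrite(f'pics/{save}.png',d['frame']); return d
def load(s): return pickle.load(open(f'pics/{s}.pkl','rb'))
def crop(d,u0,v0,u1,v1,k,save):
    cv2.imwrite(f'pics/{save}.png',cv2.resize(d['frame'][v0:v1,u0:u1],None,fx=k,fy=k,interpolation=cv2.INTER_CUBIC))
def ray(d,u,v):
    n=cv2.undistortPoints(np.array([[[u,v]]],float),np.array(d['intrinsics']),np.array(d['dist_coeffs']))[0,0]
    T=np.linalg.inv(d['world_to_cam']); return T[:3,3],T[:3,:3]@np.array([n[0],n[1],1.])
def pt(d,u,v,r=1):
    w=d['z_map'][int(v)-r:int(v)+r+1,int(u)-r:int(u)+r+1]; z=np.median(w[w>0]) if (w>0).any() else np.nan
    o,k=ray(d,u,v); return o+k*z
def onz(d,u,v,z):
    o,k=ray(d,u,v); return o+k*(z-o[2])/k[2]
def proj(d,P):
    W=np.array(d['world_to_cam']); r=cv2.Rodrigues(W[:3,:3])[0]
    return cv2.projectPoints(np.array(P,float).reshape(-1,1,3),r,W[:3,3],np.array(d['intrinsics']),np.array(d['dist_coeffs']))[0][:,0]
def cloud(d):
    h,w=d['z_map'].shape; u,v=np.meshgrid(np.arange(w),np.arange(h))
    n=cv2.undistortPoints(np.stack([u,v],-1).reshape(-1,1,2).astype(float),np.array(d['intrinsics']),np.array(d['dist_coeffs']))[:,0]
    z=d['z_map'].reshape(-1,1); T=np.linalg.inv(d['world_to_cam'])
    P=np.hstack([n,np.ones((len(n),1))])*z@T[:3,:3].T+T[:3,3]; P[z[:,0]<=0]=np.nan
    return P.reshape(h,w,3)
E
python3 - <<'E'
from h import *
s=sense();print(s,grip_point_offset)
a=snap('scene','s0');b=snap('top','t0');c=snap('wrist','w0')
cv2.imwrite('pics/st.png',cv2.resize(np.vstack([a['frame'],b['frame']]),None,fx=.78,fy=.78))
for d in(a,b,c):print(np.linalg.inv(d['world_to_cam'])[:3,3].round(3))
E
```

```text
{'time': 0.0, 'q': array([ 1.55360125e+00,  3.85550141e-01,  6.63464454e-03, -5.12986942e-04,
       -1.19398834e+00, -2.58606023e-01]), 'qd': array([ 0.00072709,  0.00082049,  0.00113969, -0.00088665,  0.00015768,
       -0.00048328]), 'joint_torque': array([-1.77673073e-04, -3.92292058e+01,  1.88403082e+01,  4.18603867e+00,
       -4.57583112e-03,  5.02825941e-07]), 'tool_pos': array([0.17001391, 0.60082939, 0.23022682]), 'ee_rot': array([ 1.07479402e-03,  9.90493187e-01, -1.37557547e-01, -1.09779340e-04]), 'force': array([ 0.0410014 ,  0.90229961, -0.24290216]), 'torque': array([-0.02956163,  0.0391346 ,  0.02941822]), 'grip_force': 0.0, 'gripper_width': 0.08555770105448161} 0.0187
[ 1.195 -0.075  0.772]
[ 0.443 -0.045  1.238]
[0.249 0.579 0.372]
```

View pics/s0.png

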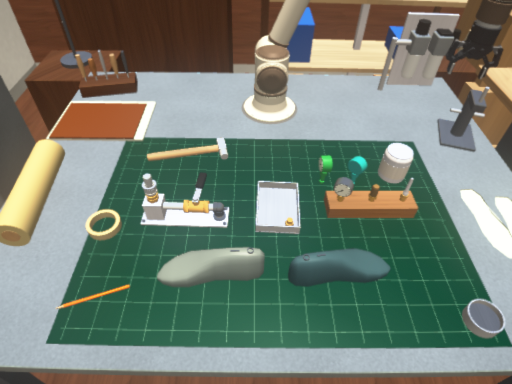

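View pics/t0.png

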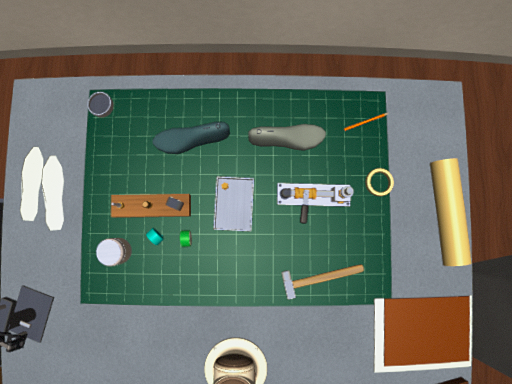

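The scene view shows the station at (185,212) with the plug in the coupling at (150,190). The tray is at (278,207) and the rack at (370,203). Three things look like the gauge: a green one at (326,165), a turquoise one at (358,167), and a dark one with a white dial in the rack at (344,187). The dark one in the rack fits the description; I'll confirm it in an enlarged crop.

```bash
python3 - <<'E'
from h import *
a=load('s0');b=load('t0')
def c(d,u,v,w,h,k):return cv2.resize(d['frame'][v:v+h,u:u+w],(w*k,h*k),interpolation=cv2.INTER_CUBIC)
A=np.hstack([c(a,135,165,100,70,4),c(a,320,145,100,70,4)])
B=np.hstack([c(b,270,170,100,70,4),c(b,100,175,100,70,4)])
cv2.imwrite('pics/c1.png',np.vstack([A,B]))
P=cloud(b)
for n,(u,v) in dict(plug=(347,191),gauge=(175,204),nozzle=(120,205),sil=(147,205),rackL=(113,212),rackR=(187,212),grip=(304,214),pivot=(305,193)).items(): print(n,P[v-1:v+2,u-1:u+2].reshape(-1,3).mean(0).round(4), pt(b,u,v).round(4))
E
```

```text
plug [ 0.555  -0.3244  0.157 ] [ 0.555  -0.3243  0.1573]
gauge [0.5192 0.1774 0.1142] [0.5192 0.1774 0.1138]
nozzle [0.5182 0.3574 0.0726] [0.5182 0.357  0.0738]
sil [0.5173 0.267  0.0928] [0.5172 0.2667 0.0938]
rackL [0.498  0.3911 0.039 ] [0.498  0.3911 0.0391]
rackR [0.4991 0.1534 0.0408] [0.4991 0.1534 0.0409]
grip [ 0.4917 -0.2087  0.0864] [ 0.4917 -0.2087  0.0861]
pivot [ 0.5566 -0.2136  0.0777] [ 0.5567 -0.2137  0.0775]
```

View pics/c1.png

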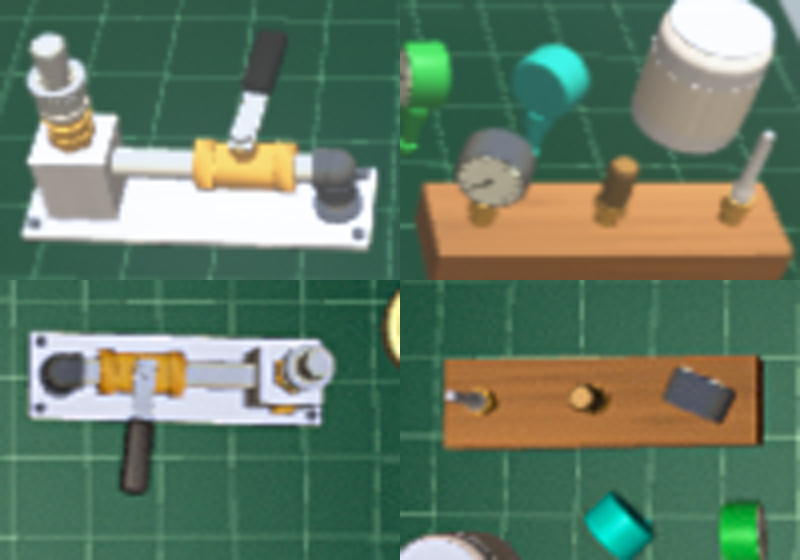

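The crop confirms the gauge. It is the dark case with a white dial in the rack hole at top-view (175,204), with its dial facing world +x. The green and turquoise look-alikes stand free in front of the rack. I'll move over the gauge and turn so that the fingers close along the case axis.

Emit:
apply_moves(series=[[100,20,-20,3,-6.5],[100,27,-25,3,-6.7],[100,27,-25,3,-6.7],[100,27,-25,3,-6.7],[100,27,-25,3,-6.7],[100,27,-25,3,-6.7],[100,27,-25,3,-6.7]], newtons=40)

```text
time: 0.73
tool_pos: [0.353, 0.4298, 0.2523]
ee_rot: [0.0, 0.853, -0.521, -0.0]
force: [0.1, 0.2, -0.3]
gripper_width: 0.0855
grip_force: 0.0
```

Emit:
apply_moves(series=[[100,27,-25,2,-6.7],[100,27,-25,2,-6.7],[100,27,-25,2,-6.7],[100,27,-25,2,-6.7],[100,27,-25,0,-6.7],[100,27,-25,0,-6.7],[100,27,-25,0,-6.7],[100,0,0,0,0],[100,0,0,0,0]])

```text
time: 1.48
tool_pos: [0.5421, 0.2546, 0.2594]
ee_rot: [-0.001, -0.576, 0.817, 0.0]
force: [0.1, 0.7, -0.8]
gripper_width: 0.0854
grip_force: 0.0
```

```bash
python3 - <<'E'
from h import *
from scipy.spatial.transform import Rotation as R
s=sense();w,x,y,z=s['ee_rot'];M=R.from_quat([x,y,z,w]).as_matrix()
print(s['time'],s['tool_pos'],s['q'].round(2),M.round(3).tolist(),s['force'])
d=snap('wrist','w1');print(np.linalg.inv(d['world_to_cam']).round(3))
P=cloud(d);z=P[...,2]
m=(z>0.08)&(z<.13); 
# gauge blob
n,l,st,c=cv2.connectedComponentsWithStats(m.astype(np.uint8))
for i in range(1,n):
  if st[i,4]>150:
    q=P[l==i];r=cv2.minAreaRect(q[:,:2].astype(np.float32)*1000);print(st[i],np.nanmax(q[:,2]),r,q[q[:,2]>q[:,2].max()-.003].mean(0))
E
```

```text
1.4833 [0.54208224 0.25464664 0.25939871] [ 0.71  0.32 -0.01 -0.   -1.24 -1.05] [[-0.335, -0.942, -0.001], [-0.942, 0.335, -0.001], [0.001, 0.001, -1.0]] [ 0.11631359  0.65195174 -0.78811309]
[[-0.942  0.319  0.108  0.514]
 [ 0.336  0.892  0.302  0.177]
 [ 0.     0.32  -0.947  0.402]
 [ 0.     0.     0.     1.   ]]
[ 312    0   60   47 1897] 0.10724733079765458 ((418.7442932128906, 149.29505920410156), (48.52518844604492, 29.17198371887207), 3.4450364112854004) [0.41830741 0.15018143 0.1051171 ]
[   0   58   54   89 2484] 0.10093810326375341 ((743.7210693359375, 114.77961730957031), (41.4903678894043, 84.24071502685547), 10.826009750366211) [0.74092023 0.10904247 0.09884368]
[ 230   67   34   57 1715] 0.11720017843176483 ((522.3748779296875, 182.46688842773438), (50.01714324951172, 28.700239181518555), 66.68468475341797) [0.52195955 0.18298224 0.11516947]
[ 336   92   52   56 1770] 0.10686640473519093 ((422.5537414550781, 243.4365234375), (49.732208251953125, 29.211181640625), 44.473087310791016) [0.42309002 0.24286921 0.10494883]
[268 168  20  21 318] 0.09552513220743825 ((520.2828979492188, 272.046142578125), (18.937847137451172, 19.720630645751953), 67.61122131347656) [0.5206515  0.27256898 0.09354639]
[ 392  187   82   74 4531] 0.1017840840711366 ((376.3310852050781, 377.6360778808594), (79.55865478515625, 79.3764877319336), 85.41478729248047) [0.37530011 0.37919059 0.09957098]
[299 244  13  27 202] 0.12468613093861658 ((518.5562744140625, 361.4205017089844), (7.162323951721191, 9.106155395507812), 56.19959259033203) [0.51896389 0.36217475 0.12329132]
```

View pics/w1.png

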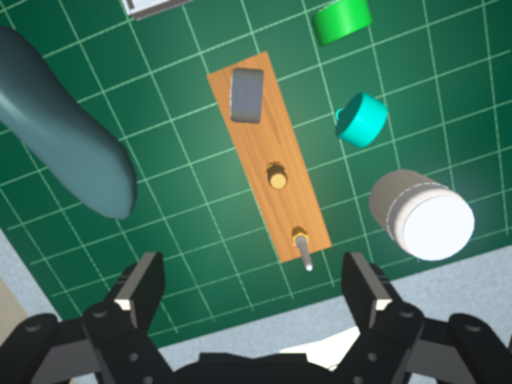

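The wrist view shows the dark gauge at (247,96) with its centre at (0.522, 0.1825) and its case axis at -23.3°. The silencer is at (278,178) and the nozzle at (303,250). Next I'll move to the station.

Emit:
apply_moves(series=[[100,2,-25,0,-3.7],[100,2,-40,0,0],[100,2,-40,0,0],[100,2,-40,0,0],[100,2,-40,0,0],[100,2,-40,0,0],[100,2,-40,0,0]])

```text
time: 2.12
tool_pos: [0.5544, -0.0089, 0.2607]
ee_rot: [0.0, -0.553, 0.833, 0.0]
force: [1.6, 1.2, 0.1]
gripper_width: 0.0853
grip_force: 0.0
```

Emit:
apply_moves(series=[[60,2,-40,0,0],[60,2,-40,0,0],[45,2,-40,0,0],[45,2,-40,0,0],[45,2,-40,0,0],[45,2,-40,0,0],[45,2,-40,0,0],[45,0,0,0,0],[45,0,0,0,0]])

```text
time: 2.87
tool_pos: [0.569, -0.2892, 0.2595]
ee_rot: [-0.0, -0.551, 0.835, 0.001]
force: [0.6, 0.9, -0.1]
gripper_width: 0.0382
grip_force: 0.0
```

```bash
python3 - <<'E'
from h import *
from scipy.spatial.transform import Rotation as R
s=sense();w,x,y,z=s['ee_rot'];M=R.from_quat([x,y,z,w]).as_matrix()
print(s['time'],s['tool_pos'],M[:,1],s['gripper_width'])
d=snap('wrist','w2')
P=cloud(d);z=P[...,2];ok=(abs(P[...,0]-.555)<.12)&(P[...,1]<-.12)&(P[...,1]>-.42)
for lo,hi in((.152,.165),(.123,.131),(.066,.072),(.08,.09),(.004,.012)):
  m=ok&(z>lo)&(z<hi)
  n,l,st,c=cv2.connectedComponentsWithStats(m.astype(np.uint8))
  for i in range(1,n):
   if st[i,4]>60:
    q=P[l==i];print(lo,st[i],c[i].round(1),np.nanmedian(q[:,2]),cv2.minAreaRect(q[:,:2].astype(np.float32)*1000),q.mean(0).round(4), np.array(cv2.minEnclosingCircle(q[:,:2].astype(np.float32)*1000)[0]).round(1))
E
```

```text
2.8667 [ 0.56901007 -0.28921417  0.2594774 ] [-0.9193327   0.39347911  0.00125641] 0.03815829317216509
0.152 [231 123  26  27 528] [243.1 136.3] 0.1572773200758071 ((557.6376953125, -333.7386474609375), (19.87948989868164, 19.8212947845459), 21.857261657714844) [ 0.5574 -0.3339  0.157 ] [ 557.6 -333.8]
0.123 [224 111  41  42 688] [244.5 128.7] 0.1272937862686495 ((557.7755737304688, -333.3058166503906), (35.63719940185547, 35.10258483886719), 68.03556823730469) [ 0.5563 -0.3355  0.1272] [ 557.8 -333.4]
0.066 [217  94  57  49 830] [246.9 112.4] 0.06923736061726452 ((557.8361206054688, -333.4161376953125), (50.127803802490234, 46.12016296386719), 88.44564056396484) [ 0.5515 -0.3435  0.0692] [ 557.6 -333.7]
0.08 [317 192  54  29 965] [343.8 205.9] 0.08486547590167398 ((492.8849792480469, -210.64939880371094), (21.532894134521484, 58.101036071777344), 82.51719665527344) [ 0.4932 -0.2118  0.0846] [ 493.1 -210. ]
0.08 [278 216  13  12  77] [283.8 221.4] 0.0807660225657792 ((560.1253662109375, -218.8525390625), (12.474082946777344, 13.498453140258789), 10.17619800567627) [ 0.5605 -0.2187  0.0808] [ 560.6 -218.7]
0.004 [ 209   76  100  133 2460] [267.  136.3] 0.007329241780200307 ((559.050048828125, -284.42010498046875), (178.21401977539062, 70.15602111816406), 88.59992980957031) [ 0.5426 -0.3005  0.0074] [ 557.9 -284.5]
0.004 [ 228  145   59  114 1396] [257.4 198.4] 0.007449960115006149 ((584.9454345703125, -223.1141357421875), (177.41232299804688, 21.44981575012207), 88.5840835571289) [ 0.5866 -0.2291  0.0075] [ 587.7 -223.2]
0.004 [302 219  20  29 362] [311.  232.5] 0.007572751479712286 ((538.3939819335938, -154.44342041015625), (42.34418487548828, 22.529739379882812), 89.11469268798828) [ 0.5373 -0.1545  0.0079] [ 538.2 -154.1]
```

View pics/w2.png

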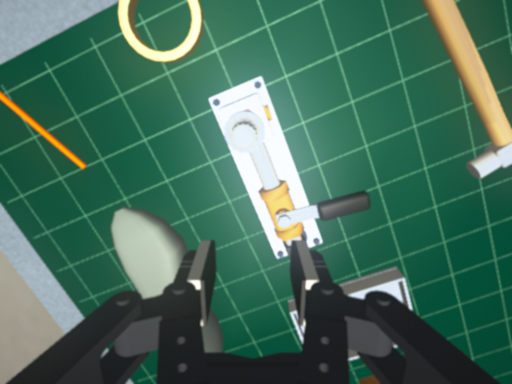

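The wrist view shows the plug at (243,136), the collar ring around it, and the lever grip at (344,206). The coupling is at (0.5577, -0.3336), the station yaw is about -1.5°, and the pivot is at (0.5605, -0.2187). I'll go above the plug now with a 26 mm opening.

Emit:
apply_moves(series=[[31,-6,-22,0,0],[31,-5.3,-22.4,0,0],[31,0,0,-30,0],[31,0,0,-35,0],[31,0,0,-20,0],[31,0,0,0,0],[31,0,0,0,0]])

```text
time: 3.5
tool_pos: [0.5582, -0.3313, 0.1752]
ee_rot: [-0.001, -0.553, 0.833, 0.001]
force: [0.8, -1.1, 0.8]
gripper_width: 0.0266
grip_force: 0.0
```

```bash
python3 - <<'E'
from h import *
s=sense();print(s['time'],s['tool_pos'],s['gripper_width'],s['force'])
d=snap('wrist','w3'); crop(d,130,150,400,384,2.5,'w3c')
# where head/ring predicted
print(proj(d,[[.5577,-.3336,.158],[.5577,-.3336,.128],list(s['tool_pos'])]))
P=cloud(d);z=P[...,2];ok=(abs(P[...,0]-.5577)<.025)&(abs(P[...,1]+.3336)<.025)
m=ok&(z>.15)&(z<.162);q=P[m];print(m.sum(),cv2.minEnclosingCircle(q[:,:2].astype(np.float32)*1000) if m.sum()>10 else 0)
E
```

```text
3.5 [ 0.55815475 -0.33125268  0.17517334] 0.026551734446170566 [ 0.82324173 -1.06350326  0.82275287]
[[250.94798485 236.04349988]
 [251.14652277 215.26765052]
 [251.77224017 255.22771034]]
999 ((557.3748779296875, -333.8738708496094), 10.423517227172852)
```

View pics/w3c.png

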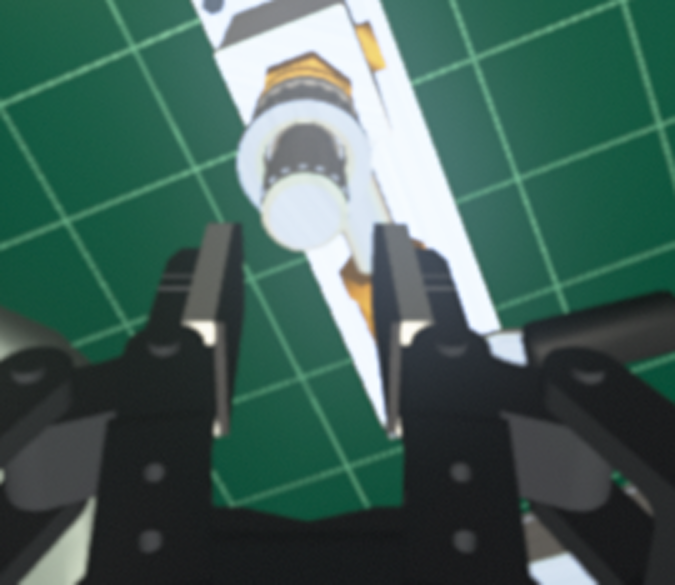

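The crop shows the plug head at (305,210) centred between the fingers (inner edges at 241 and 377). I'll shift 2 mm along the pads and go down to the ring.

Emit:
apply_moves(series=[[31,-0.5,-2.3,-10,0],[31,0,0,-20,0],[31,0,0,-6,0],[31,0,0,-3,0],[31,0,0,-3,0],[31,0,0,-2,0],[31,0,0,0,0]])

```text
time: 4.13
tool_pos: [0.5576, -0.3354, 0.1317]
ee_rot: [0.0, -0.551, 0.834, -0.0]
force: [0.5, -1.2, 0.5]
gripper_width: 0.0262
grip_force: 0.0
```

Emit:
apply_moves(series=[[31,0,0,-2,0],[31,0,0,-2,0],[31,0,0,0,0]])

```text
time: 4.38
tool_pos: [0.5577, -0.3355, 0.1277]
ee_rot: [0.0, -0.551, 0.834, -0.001]
force: [0.1, 0.7, 0.9]
gripper_width: 0.0266
grip_force: 0.4
```

Emit:
apply_moves(series=[[31,0,0,-2,0],[31,0,0,-2,0],[31,0,0,0,0]])

```text
time: 4.63
tool_pos: [0.5577, -0.3355, 0.1237]
ee_rot: [0.0, -0.551, 0.834, -0.001]
force: [1.1, 0.5, 3.0]
gripper_width: 0.0264
grip_force: 1.6
```

Emit:
apply_moves(series=[[31,0,0,-1,0],[31,0,0,-1,0],[31,0,0,0,0]])

```text
time: 4.88
tool_pos: [0.5578, -0.3356, 0.122]
ee_rot: [0.0, -0.551, 0.834, -0.001]
force: [-0.4, 0.5, 6.0]
gripper_width: 0.0268
grip_force: 2.9
```

Emit:
apply_moves(series=[[31,0,0,-1,0],[31,0,0,-1,0],[31,0,0,0,0]])

```text
time: 5.13
tool_pos: [0.5578, -0.3356, 0.1218]
ee_rot: [0.0, -0.552, 0.834, -0.001]
force: [-2.3, 2.3, 12.1]
gripper_width: 0.0265
grip_force: 5.9
```

Emit:
apply_moves(series=[[31,0,0,-1,0],[31,0,0,-0.5,0],[31,0,0,0,0]])

```text
time: 5.38
tool_pos: [0.5578, -0.3357, 0.1218]
ee_rot: [0.0, -0.552, 0.834, -0.001]
force: [-4.8, 3.9, 17.3]
gripper_width: 0.0267
grip_force: 8.4
```

```bash
python3 - <<'E'
from h import *
s=sense();print(s['time'],s['tool_pos'],s['gripper_width'],s['force'])
d=snap('wrist','w4');P=cloud(d);z=P[...,2];ok=(abs(P[...,0]-.5577)<.009)&(abs(P[...,1]+.3336)<.009)
print(np.nanpercentile(z[ok],[5,50,95]),ok.sum())
E
```

```text
5.3833 [ 0.55784072 -0.33567348  0.12175495] 0.026678388688100158 [-4.79715617  3.90009943 17.33317845]
[0.11827526 0.16249279 0.16511192] 2949
```

The head is now at z = 0.165, so the plug has sprung up 7 mm. I'll raise a little, grip the head and pull it out.

Emit:
apply_moves(series=[[31,0,2,8,0],[31,0,0,8,0],[10,0,0,0,0],[10,0,0,0,0],[10,0,0,0,0],[10,0,0,0,0],[10,0,0,0,0],[10,0,0,0,0]], newtons=40)

```text
time: 6.1
tool_pos: [0.5579, -0.3336, 0.1345]
ee_rot: [0.0, -0.551, 0.834, -0.001]
force: [0.2, 0.1, 6.1]
gripper_width: 0.0191
grip_force: 38.9
```

Emit:
apply_moves(series=[[10,0,0,10,0],[10,0,0,25,0],[10,0,0,25,0],[10,0,0,10,0],[10,0,0,0,0]])

```text
time: 6.52
tool_pos: [0.5584, -0.3338, 0.2064]
ee_rot: [0.001, -0.551, 0.834, -0.002]
force: [-0.0, 0.5, -0.5]
gripper_width: 0.0192
grip_force: 39.6
```

```bash
python3 - <<'E'
from h import *
s=sense();print(s['time'],s['tool_pos'],s['gripper_width'],s['force'],s['grip_force'])
d=snap('wrist','w5');P=cloud(d);z=P[...,2];ok=(abs(P[...,0]-.5577)<.03)&(abs(P[...,1]+.3336)<.03)&(z>.12)&(z<.132)
print(ok.sum(),np.nanmedian(z[ok]))
t=load('t0');P=cloud(t);z=P[...,2];m=(z>.02)&(z<.04)&(abs(P[...,0]-.52)<.14)&(abs(P[...,1])<.11)
print(m.sum(),cv2.minAreaRect(P[m][:,:2].astype(np.float32)*1000),pt(t,225,186))
E
```

```text
6.5167 [ 0.55843466 -0.3337994   0.20636426] 0.019176091148341973 [-0.00193327  0.51659598 -0.5118829 ] 39.61124897003174
1185 0.12695443006971466
268 ((527.6080932617188, 7.656806945800781), (120.12068939208984, 170.0136260986328), 87.12894439697266) [0.58363435 0.03557914 0.02446301]
```

The plug is out and the collar is back up. Now I'll carry the plug to the tray.

Emit:
apply_moves(series=[[10,-4,25,0,0],[10,-6,38,0,0],[10,-6,38,0,0],[10,-6,38,0,0],[10,-6,38,0,0],[10,-6,38,0,0],[10,-6,38,0,0],[10,-6,38,0,0],[10,-6,38,0,0],[10,-1,8,0,0]])

```text
time: 7.4
tool_pos: [0.5021, 0.0074, 0.2018]
ee_rot: [-0.002, -0.553, 0.833, 0.001]
force: [0.6, -0.1, -0.7]
gripper_width: 0.019
grip_force: 39.6
```

Emit:
apply_moves(series=[[10,0,0,-30,0],[10,0,0,-40,0],[10,0,0,-40,0],[10,0,0,-35,0],[10,0,0,-13,0],[10,0,0,-5,0],[10,0,0,0,0]])

```text
time: 7.98
tool_pos: [0.5017, 0.0027, 0.0388]
ee_rot: [-0.004, -0.551, 0.834, 0.001]
force: [0.9, 0.0, -1.3]
gripper_width: 0.0188
grip_force: 39.6
```

Emit:
apply_moves(series=[[45,0,0,0,0],[45,0,0,0,0],[45,0,0,0,0],[60,0,0,0,0],[60,0,0,25,0],[60,0,0,40,0],[60,0,0,40,0],[60,0,0,40,0]])

```text
time: 8.65
tool_pos: [0.5038, 0.0034, 0.1874]
ee_rot: [-0.0, -0.551, 0.834, 0.0]
force: [1.1, -0.8, -0.2]
gripper_width: 0.0512
grip_force: 0.0
```

Emit:
apply_moves(series=[[60,3,28,20,0],[60,4,38,0,0],[60,4,38,0,0],[60,4,38,0,0],[60,4,38,0,0],[60,0,0,0,0],[60,0,0,0,0]])

```text
time: 9.23
tool_pos: [0.5231, 0.1854, 0.2054]
ee_rot: [-0.0, -0.552, 0.834, 0.0]
force: [0.3, 0.0, 0.3]
gripper_width: 0.0513
grip_force: 0.0
```

```bash
python3 - <<'E'
from h import *
from scipy.spatial.transform import Rotation as R
s=sense();w,x,y,z=s['ee_rot'];M=R.from_quat([x,y,z,w]).as_matrix()
print(s['time'],s['tool_pos'],s['gripper_width'],s['force'],np.degrees(np.arctan2(M[1,1],M[0,1])))
d=snap('wrist','w6');b=snap('top','t6')
P=cloud(d);z=P[...,2];m=(z>.08)&(z<.13)&(abs(P[...,0]-.522)<.04)&(abs(P[...,1]-.1825)<.04)
q=P[m];print(m.sum(),cv2.minAreaRect(q[:,:2].astype(np.float32)*1000))
def c(d,u,v,w,h,k):return cv2.resize(d['frame'][v:v+h,u:u+w],(w*k,h*k),interpolation=cv2.INTER_CUBIC)
cv2.imwrite('pics/c6.png',np.hstack([c(d,100,100,320,284,1),cv2.resize(c(b,200,160,70,80,1),(320,284))]))
E
```

```text
9.2333 [0.52311235 0.18536656 0.20537389] 0.051251527847055785 [0.29981509 0.03431905 0.28456437] 157.06063441663701
2027 ((522.23388671875, 182.1021270751953), (48.830867767333984, 28.778867721557617), 66.91014862060547)
```

View pics/c6.png

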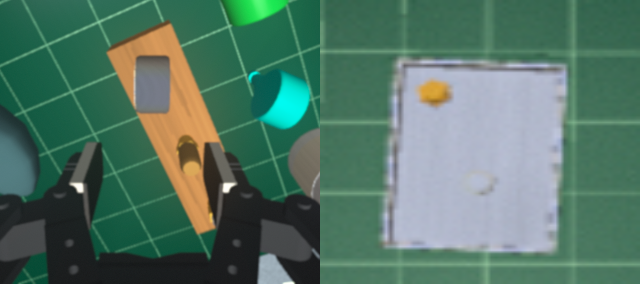

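The plug stands in the tray (right half, around (478,182)), clear of the reducer. The gripper lines up with the gauge case at (152,84), so I'll correct the position, go down and grasp.

Emit:
apply_moves(series=[[60,-0.9,-3.2,-15,0],[60,0,0,-35,0],[60,0,0,-40,0],[60,0,0,-30,0],[60,0,0,-11,0],[60,0,0,0,0],[45,0,0,0,0]])

```text
time: 9.92
tool_pos: [0.5226, 0.1792, 0.0748]
ee_rot: [-0.0, -0.551, 0.835, -0.0]
force: [0.1, -0.5, -0.4]
gripper_width: 0.0405
grip_force: 0.0
```

Emit:
apply_moves(series=[[20,0,0,0,0],[20,0,0,0,0],[20,0,0,0,0],[20,0,0,0,0],[20,0,0,0,0],[20,0,0,0,0]], newtons=60)

```text
time: 10.42
tool_pos: [0.5232, 0.1806, 0.0763]
ee_rot: [0.001, -0.551, 0.834, -0.0]
force: [-0.8, -1.8, 5.8]
gripper_width: 0.0275
grip_force: 59.6
```

Emit:
apply_moves(series=[[20,0,0,10,0],[20,0,0,20,0],[20,0,0,30,0],[20,0,0,40,0],[20,0,0,40,0],[20,0,0,15,0],[20,0,0,0,0]])

```text
time: 11.0
tool_pos: [0.5246, 0.1819, 0.2356]
ee_rot: [0.006, -0.551, 0.834, -0.0]
force: [0.6, 0.2, -1.8]
gripper_width: 0.0271
grip_force: 59.9
```

```bash
python3 - <<'E'
from h import *
s=sense();print(s['time'],s['tool_pos'],s['gripper_width'],s['force'],s['grip_force'])
d=snap('wrist','w7');b=snap('scene','s7')
def ts(p): return p-s['tool_pos']
P=cloud(d);g=P-s['tool_pos'];m=(abs(g[...,0])<.045)&(abs(g[...,1])<.045)&(g[...,2]>.025)&(g[...,2]<.05)
q=P[m];print(m.sum(),np.nanmax(q[:,2]))
u,v=proj(b,[s['tool_pos']])[0].astype(int);print(u,v)
crop(d,120,100,400,384,1,'a');crop(b,u-40,v-60,u+40,v+60,3,'bb')
A=cv2.imread('pics/a.png');B=cv2.imread('pics/bb.png');B=cv2.resize(B,(240,360))
A=cv2.resize(A,None,fx=360/284,fy=360/284);cv2.imwrite('pics/c7.png',np.hstack([A[:360],B]))
E
```

```text
11.0 [0.52458511 0.18189812 0.23556586] 0.027084442762621657 [ 0.60239229  0.17311639 -1.78636416] 59.86613988876343
9238 0.28555609153045836
355 145
```

View pics/c7.png

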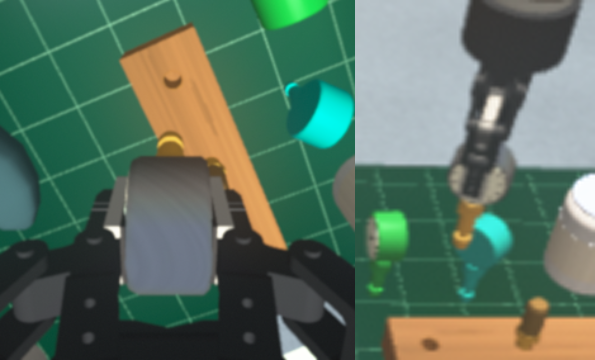

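The gauge is gripped squarely by its faces, hexagon visible below the case at (172,140). Carrying it over to the coupling.

Emit:
apply_moves(series=[[20,1,-15,0,0],[20,2,-30,0,0],[20,2.5,-38,0,0],[20,2.5,-38,0,0],[20,2.5,-38,0,0],[20,2.5,-38,0,0],[20,2.5,-38,0,0],[20,2.5,-38,0,0]])

```text
time: 11.77
tool_pos: [0.5387, -0.0948, 0.2275]
ee_rot: [-0.002, -0.551, 0.834, 0.001]
force: [0.2, 0.2, -0.7]
gripper_width: 0.0271
grip_force: 59.8
```

Emit:
apply_moves(series=[[20,2.5,-38,0,0],[20,2.5,-38,0,0],[20,2.5,-38,0,0],[20,2.5,-38,0,0],[20,2.5,-38,0,0],[20,2,-30,0,0],[20,1.3,-20,0,0],[20,0,0,0,0],[20,0,0,0,0]])

```text
time: 12.52
tool_pos: [0.5546, -0.3335, 0.2266]
ee_rot: [-0.001, -0.55, 0.835, 0.002]
force: [-0.1, 0.3, -2.0]
gripper_width: 0.0272
grip_force: 59.8
```

```bash
python3 - <<'E'
from h import *
from scipy.spatial.transform import Rotation as R
s=sense();w,x,y,z=s['ee_rot'];M=R.from_quat([x,y,z,w]).as_matrix()
print(s['time'],s['tool_pos'],s['gripper_width'],s['force'],M.round(3).tolist())
d=snap('wrist','w8');b=snap('scene','s8')
P=cloud(d);L=(P-s['tool_pos'])@M   # tool frame
m=(abs(L[...,0])<.03)&(abs(L[...,1])<.022)&(L[...,2]>-.05)&(L[...,2]<.10)
for lo,hi in((-.05,-.035),(-.035,-.02),(-.02,-.005),(.0,.01),(.01,.025),(.025,.04),(.04,.055),(.055,.07)):
  k=m&(L[...,2]>lo)&(L[...,2]<hi);q=L[k]
  if len(q)>5: print(lo,len(q),np.percentile(q[:,0],[1,50,99]).round(4),np.percentile(q[:,1],[1,50,99]).round(4))
u,v=proj(b,[s['tool_pos']])[0].astype(int)
A=cv2.resize(d['frame'][90:290,150:350],(500,500),interpolation=2);B=cv2.resize(b['frame'][v-40:v+85,u-37:u+38],(300,500),interpolation=2)
cv2.imwrite('pics/c8.png',np.hstack([A,B]));print(u,v)
E
```

```text
12.5167 [ 0.55458589 -0.3335008   0.22661738] 0.027243936097421994 [-0.13821043  0.31687009 -1.96585967] [[-0.395, -0.919, -0.005], [-0.919, 0.395, 0.002], [-0.0, 0.006, -1.0]]
-0.05 5010 [-0.0147  0.0032  0.0139] [-0.021   0.0003  0.021 ]
-0.035 3471 [-0.0181  0.0152  0.0217] [-0.0199  0.0002  0.0201]
-0.02 1125 [0.0073 0.0215 0.0227] [-0.0216  0.0002  0.0206]
0.01 20 [0.0075 0.0079 0.0082] [-0.0045  0.001   0.0063]
0.025 81 [0.0027 0.0048 0.0081] [-0.0052  0.0007  0.0071]
0.04 151 [-0.0007  0.0038  0.0051] [-0.0054  0.0019  0.008 ]
0.055 105 [-0.0016  0.0035  0.0052] [-0.005   0.0007  0.0077]
140 153
```

View pics/c8.png

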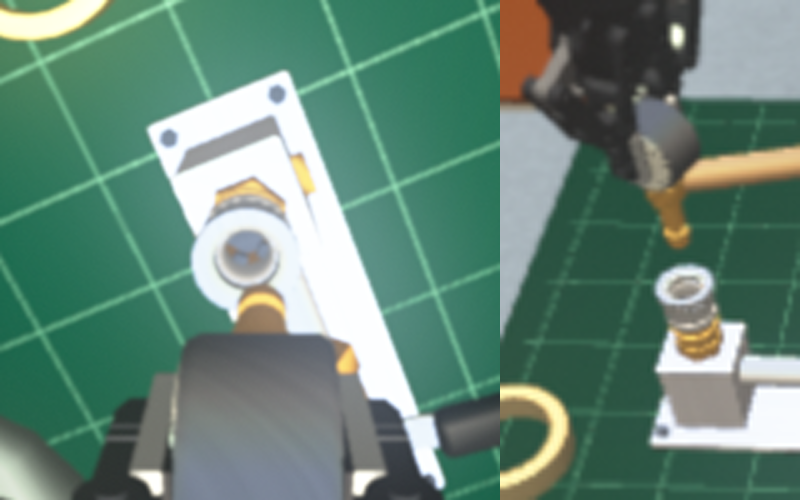

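```bash
python3 - <<'E'
from h import *
d=load('w8');P=cloud(d);z=P[...,2]
m=(z>.1245)&(z<.130)&(abs(P[...,0]-.5577)<.025)&(abs(P[...,1]+.3336)<.025)
n,l,st,c=cv2.connectedComponentsWithStats(m.astype(np.uint8));i=1+st[1:,4].argmax()
q=P[l==i][:,:2].astype(np.float32)*1000
print(len(q),cv2.fitEllipse(cv2.convexHull(q)),cv2.minEnclosingCircle(q),np.median(P[l==i][:,2]))
E
```

```text
762 ((557.50537109375, -333.3902282714844), (35.611244201660156, 35.85548400878906), 10.079143524169922) ((557.4866943359375, -333.296142578125), 18.044567108154297) 0.12719340606511248
```

Emit:
apply_moves(series=[[20,1.7,-1.1,-5,0],[20,1.7,-1.1,-10,0],[20,0,0,-10,0],[20,0,0,-5,0],[20,0,0,0,0],[20,0,0,0,0]])

```text
time: 13.12
tool_pos: [0.5595, -0.3344, 0.1991]
ee_rot: [-0.001, -0.551, 0.834, 0.001]
force: [-0.1, -0.4, -1.0]
gripper_width: 0.0272
grip_force: 59.8
```

```bash
python3 - <<'E'
from h import *
from scipy.spatial.transform import Rotation as R
s=sense();w,x,y,z=s['ee_rot'];M=R.from_quat([x,y,z,w]).as_matrix()
print(s['time'],s['tool_pos'],s['force'],M[:,2].round(4))
d=snap('wrist','w9');P=cloud(d);L=(P-s['tool_pos'])@M
m=(abs(L[...,0])<.03)&(abs(L[...,1])<.022)
for lo,hi in((.01,.02),(.025,.04),(.04,.05),(.05,.06)):
  q=L[m&(L[...,2]>lo)&(L[...,2]<hi)]
  if len(q)>5: print(lo,len(q),np.percentile(q[:,0],[1,50,99]).round(4),np.percentile(q[:,1],[1,50,99]).round(4))
E
```

```text
13.1167 [ 0.55946079 -0.33441068  0.1990651 ] [-0.08213448 -0.43891003 -1.00443693] [-1.5e-03  3.0e-04 -1.0e+00]
0.025 77 [0.0027 0.0048 0.0082] [-0.0052  0.0013  0.0071]
0.04 108 [-0.      0.0041  0.0052] [-0.0053  0.0013  0.0079]
0.05 118 [-0.0018  0.003   0.0051] [-0.0055  0.0013  0.0081]
```

Emit:
apply_moves(series=[[20,-1.6,-1.3,0,0],[20,0,0,-4,0],[20,0,0,-3,0],[20,0,0,-3,0],[20,0,0,-3,0],[20,0,0,0,0]])

```text
time: 13.67
tool_pos: [0.5576, -0.3358, 0.1858]
ee_rot: [-0.0, -0.551, 0.834, 0.001]
force: [-0.0, 0.4, -1.2]
gripper_width: 0.0274
grip_force: 59.8
```

Emit:
apply_moves(series=[[20,0,0,-2,0],[20,0,0,-2,0],[20,0,0,-2,0],[20,0,0,0,0]])

```text
time: 14.0
tool_pos: [0.5578, -0.3359, 0.1802]
ee_rot: [-0.0, -0.551, 0.834, 0.0]
force: [-1.1, 0.8, -1.1]
gripper_width: 0.0273
grip_force: 59.8
```

Emit:
apply_moves(series=[[20,0,0,-2,0],[20,0,0,-2,0],[20,0,0,-2,0],[20,0,0,-2,0],[20,0,0,0,0]])

```text
time: 14.42
tool_pos: [0.5586, -0.3363, 0.1744]
ee_rot: [0.0, -0.551, 0.834, -0.001]
force: [-1.2, 0.6, 5.5]
gripper_width: 0.0275
grip_force: 60.8
```

Emit:
apply_moves(series=[[20,0,0,-2,0],[20,0,0,-2,0],[20,0,0,-2,0],[20,0,0,0,0]])

```text
time: 14.75
tool_pos: [0.5581, -0.3359, 0.1672]
ee_rot: [0.0, -0.551, 0.834, -0.0]
force: [0.3, 1.5, 2.7]
gripper_width: 0.0274
grip_force: 60.5
```

Emit:
apply_moves(series=[[20,0,0,-2,0],[20,0,0,-2,0],[20,0,0,-2,0],[20,0,0,0,0]])

```text
time: 15.08
tool_pos: [0.5582, -0.3359, 0.1619]
ee_rot: [0.0, -0.551, 0.834, -0.0]
force: [-1.2, 2.7, 5.6]
gripper_width: 0.0272
grip_force: 61.2
```

```bash
python3 - <<'E'
from h import *
s=sense();print(s['time'],s['tool_pos'],s['force'])
d=snap('wrist','w10');P=cloud(d);z=P[...,2]
r=np.hypot(P[...,0]-.5577,P[...,1]+.3335);m=(r<.018)&(r>.0135)&(z>.11)&(z<.135)
print(m.sum(),np.percentile(z[m],[10,50,90]))
L=z[(r<.025)&(z>.17)];print(np.percentile(L,[50,99]))
E
```

```text
15.0833 [ 0.55817015 -0.33592785  0.16187144] [-1.23244954  2.65221581  5.55520628]
623 [0.11909682 0.12349558 0.12437182]
[0.20047257 0.24911716]
```

Emit:
apply_moves(series=[[20,0,0,-1.5,0],[20,0,0,-1.5,0],[20,0,0,-1,0],[20,0,0,0,0]])

```text
time: 15.47
tool_pos: [0.5586, -0.3363, 0.1588]
ee_rot: [0.0, -0.552, 0.834, -0.001]
force: [-2.0, 2.8, 8.0]
gripper_width: 0.0272
grip_force: 61.4
```

```bash
cat > ring.py <<'E'
from h import *
import sys
s=sense();print(s['time'],s['tool_pos'],s['force'])
d=snap('wrist',sys.argv[1]);P=cloud(d);z=P[...,2]
r=np.hypot(P[...,0]-.5577,P[...,1]+.3335);m=(r<.018)&(r>.0135)&(z>.11)&(z<.135)
print(m.sum(),np.percentile(z[m],[10,50,90]))
E
python3 ring.py w11
```

```text
15.4667 [ 0.55857522 -0.33626146  0.15877934] [-1.97999129  2.83588472  7.97396863]
677 [0.1131195  0.12690844 0.12793334]
```

The ring is back at 0.127, so the coupling has snapped. A gentle tug test before I let go.

Emit:
apply_moves(series=[[20,0,0,1.5,0],[20,0,0,1.5,0],[20,0,0,1,0],[20,0,0,1,0],[20,0,0,0,0]])

```text
time: 15.93
tool_pos: [0.5585, -0.3362, 0.1607]
ee_rot: [0.0, -0.551, 0.834, -0.0]
force: [1.3, -0.4, -3.3]
gripper_width: 0.0275
grip_force: 59.7
```

```bash
python3 ring.py w12
```

```text
15.9333 [ 0.55849309 -0.3361873   0.16068557] [ 1.33950514 -0.37418539 -3.30117144]
670 [0.11343583 0.12696203 0.1280944 ]
```

The lock held against the tug. I'll release the gauge, rise, and move behind the lever.

Emit:
apply_moves(series=[[20,0,0,-1.5,0],[45,0,0,-1,0],[60,0,0,0,0],[60,0,0,0,0],[60,0,0,0,0],[60,0,0,20,0],[60,0,0,40,0],[60,0,0,30,0]])

```text
time: 16.65
tool_pos: [0.5578, -0.3363, 0.251]
ee_rot: [-0.001, -0.551, 0.834, -0.0]
force: [1.3, 0.2, 0.4]
gripper_width: 0.0511
grip_force: 0.0
```

```bash
python3 - <<'E'
from h import *
s=sense();print(s['time'],s['tool_pos'],s['force'],s['gripper_width'])
b=load('w2');P=cloud(b);m=(abs(P[...,0]-.562)<.018)&(abs(P[...,1]+.158)<.018);print('elbow',np.nanpercentile(P[m][:,2],[50,90,99]))
d=snap('wrist','w13');P=cloud(d);z=P[...,2];r=np.hypot(P[...,0]-.5577,P[...,1]+.3335)
m=(r<.018)&(r>.0135)&(z>.12)&(z<.135);print(m.sum(),np.median(z[m]))
m=(r<.035)&(z>.155)&(z<.21);q=P[m];print('gauge top',np.nanmax(q[:,2]),cv2.minAreaRect(q[:,:2].astype(np.float32)*1000))
m=(z>.081)&(z<.09)&(P[...,0]<.54)&(P[...,1]>-.27)&(P[...,1]<-.15);q=P[m];print(len(q),cv2.minAreaRect(q[:,:2].astype(np.float32)*1000) if len(q)>20 else '')
piv=np.array([.5605,-.2187]);tx=np.radians(67);prev=None
for a in [174,172,165,155,145,135,125,115,105,97,90]:
  A=np.radians(a);t=np.array([np.sin(A),-np.cos(A)])
  pd=np.arctan2(t[1],t[0]);e=11*abs(np.cos(pd-tx))+14.5*abs(np.sin(pd-tx))
  p=piv+.064*np.array([np.cos(A),np.sin(A)])-t*(.011+e/1000)
  print(a,round(e,1),(p*1000).round(1),None if prev is None else ((p-prev)*1000).round(1));prev=p
E
```

```text
16.65 [ 0.55784414 -0.3363147   0.25104495] [1.30816306 0.23865915 0.40580943] 0.051139279703178935
elbow [0.0459912  0.05432854 0.05731075]
145 0.12725005329878858
gauge top 0.20084965428312912 ((557.9041748046875, -334.8671569824219), (47.549705505371094, 28.69011116027832), 67.2297592163086)
771 ((492.44097900390625, -210.6110076904297), (21.913597106933594, 57.02452087402344), 83.40045166015625)
174 14.8 [ 494.2 -237.6] None
172 14.4 [ 493.6 -234.9] [-0.6  2.7]
165 12.9 [ 492.5 -225.2] [-1.1  9.7]
155 11.5 [ 493. -212.] [ 0.5 13.2]
145 13.8 [ 493.9 -202.3] [0.9 9.8]
135 15.6 [ 496.4 -192.3] [ 2.6 10. ]
125 17.0 [ 500.8 -182.3] [4.4 9.9]
115 17.9 [ 507.3 -172.9] [6.4 9.4]
105 18.2 [ 515.7 -164.4] [8.5 8.5]
97 18.1 [ 523.9 -158.7] [8.1 5.7]
90 17.6 [ 531.9 -154.7] [8. 4.]
```

The gauge is released and locked: its top is at 0.2008 and the collar is up at 0.1273. Now I'll shut the fingers and go down behind the lever.

Emit:
apply_moves(series=[[0,-20,26,0,0],[0,-24,32,0,0],[0,-20,30,0,0],[0,0,0,-30,0],[0,0,0,-40,0],[0,0,0,-40,0],[0,0,0,-40,0],[0,0,0,-25,0],[0,0,0,0,0],[0,0,0,0,0]])

```text
time: 17.53
tool_pos: [0.4936, -0.2481, 0.0737]
ee_rot: [-0.001, -0.551, 0.834, 0.001]
force: [0.4, 0.6, 1.1]
gripper_width: 0.0004
grip_force: 0.0
```

Emit:
apply_moves(series=[[0,0,7,2,0],[0,0,6,0,0],[0,-1,9,0,0],[0,0,7,0,0],[0,0.5,6,0,0],[0,1,10,0,0],[0,2.5,10,0,0],[0,0,0,0,0]])

```text
time: 18.2
tool_pos: [0.4969, -0.1914, 0.0767]
ee_rot: [-0.0, -0.552, 0.834, 0.0]
force: [-0.9, 0.5, 0.4]
gripper_width: -0.0001
grip_force: 0.0
```

Emit:
apply_moves(series=[[0,4.5,10,0,0],[0,6.5,9.5,0,0],[0,8.5,8.5,0,0],[0,0,0,0,0]])

```text
time: 18.53
tool_pos: [0.5171, -0.1636, 0.076]
ee_rot: [-0.0, -0.552, 0.834, 0.001]
force: [-0.8, 1.1, 1.4]
gripper_width: 0.0
grip_force: 0.6
```

Emit:
apply_moves(series=[[0,7,5.5,0,0],[0,4,2,0,0],[0,3,1,0,0],[0,0,0,0,0]])

```text
time: 18.87
tool_pos: [0.5306, -0.1562, 0.0759]
ee_rot: [-0.0, -0.551, 0.834, 0.0]
force: [-2.1, -0.9, 0.0]
gripper_width: -0.0002
grip_force: 1.0
```

```bash
cat > lev.py <<'E'
from h import *
import sys
s=sense();print(s['time'],s['tool_pos'],s['force'])
d=snap(sys.argv[1],sys.argv[2]);P=cloud(d);z=P[...,2]
g=cv2.cvtColor(d['frame'],6).astype(int)
m=(z>.078)&(z<.092)&(P[...,0]<.60)&(P[...,0]>.46)&(P[...,1]>-.225)&(P[...,1]<-.10)&(g<100);q=P[m]
r=cv2.minAreaRect(q[:,:2].astype(np.float32)*1000);print(len(q),r,np.degrees(np.arctan2(r[0][1]+218.7,r[0][0]-560.5)))
E
python3 lev.py top t14
```

```text
18.8667 [ 0.53061838 -0.15624107  0.07594175] [-2.06524289 -0.93301521  0.01673287]
0 ((0.0, 0.0), (0.0, 0.0), 0.0) 158.68490061567041
```

Keep pushing gently until the force rises at the stop.

Emit:
apply_moves(series=[[0,2,0,0,0],[0,2,0,0,0],[0,0,0,0,0]])

```text
time: 19.17
tool_pos: [0.5342, -0.1562, 0.076]
ee_rot: [-0.0, -0.551, 0.834, 0.001]
force: [-3.9, 2.7, 0.4]
gripper_width: 0.0004
grip_force: 1.5
```

Emit:
apply_moves(series=[[0,1.5,0,0,0],[0,1.5,0,0,0],[0,0,0,0,0]])

```text
time: 19.42
tool_pos: [0.5377, -0.1564, 0.0762]
ee_rot: [-0.0, -0.551, 0.834, 0.0]
force: [-2.3, 2.1, -0.3]
gripper_width: -0.0004
grip_force: 1.5
```

Emit:
apply_moves(series=[[0,1.5,0,0,0],[0,1.5,0,0,0],[0,0,0,0,0]])

```text
time: 19.67
tool_pos: [0.5382, -0.1564, 0.0759]
ee_rot: [-0.002, -0.551, 0.835, 0.002]
force: [-8.1, 2.9, 3.7]
gripper_width: 0.0
grip_force: 4.3
```

Emit:
apply_moves(series=[[0,1.5,0,0,0],[0,1.5,0,0,0],[0,0,0,0,0]])

```text
time: 19.92
tool_pos: [0.5385, -0.1564, 0.0756]
ee_rot: [-0.005, -0.551, 0.835, 0.004]
force: [-12.4, 4.5, 8.0]
gripper_width: -0.0001
grip_force: 7.2
```

The position has stopped changing and the force is rising, so the lever is at its stop. Backing off, rising, and checking everything.

Emit:
apply_moves(series=[[0,-6,0,0,0],[0,-20,0,0,0],[0,-20,0,10,0],[0,-10,0,35,0],[0,0,10,40,0],[0,0,20,40,0],[0,0,20,30,0],[0,0,20,10,0],[0,0,0,0,0]])

```text
time: 20.67
tool_pos: [0.4915, -0.086, 0.2438]
ee_rot: [0.006, -0.553, 0.833, -0.004]
force: [0.7, -0.0, -0.1]
gripper_width: 0.0
grip_force: 0.0
```

```bash
python3 - <<'E'
from h import *
s=sense();print(s['time'],s['tool_pos'],s['force'])
a=snap('scene','s15');d=snap('wrist','w15');b=snap('top','t15')
for x in(d,b):
  P=cloud(x);z=P[...,2];g=x['frame'].max(2)
  m=(z>.078)&(z<.092)&(abs(P[...,0]-.562)<.03)&(P[...,1]>-.19)&(P[...,1]<-.10)&(g<110);q=P[m]
  if len(q)>20:
    r=cv2.minAreaRect(q[:,:2].astype(np.float32)*1000);print(len(q),r)
  r=np.hypot(P[...,0]-.5577,P[...,1]+.3335);m=(r<.018)&(r>.0135)&(z>.115)&(z<.135);print('ring',m.sum(),np.median(z[m]) if m.any() else 0)
cv2.imwrite('pics/c15.png',np.hstack([cv2.resize(a['frame'][140:240,125:425],(780,260),interpolation=2)[:, :500],cv2.resize(b['frame'][165:265,205:305+60],(300,260))]))
A=cv2.resize(a['frame'][140:240,130:310],(720,400),interpolation=2);cv2.imwrite('pics/c15.png',A)
E
```

```text
20.6667 [ 0.49147718 -0.08599245  0.2437687 ] [ 7.08964895e-01 -2.37496387e-04 -1.06781672e-01]
1107 ((561.2039184570312, -149.84933471679688), (56.51968002319336, 23.063390731811523), 87.02406311035156)
ring 0 0
ring 15 0.12793297313502072
```

View pics/c15.png

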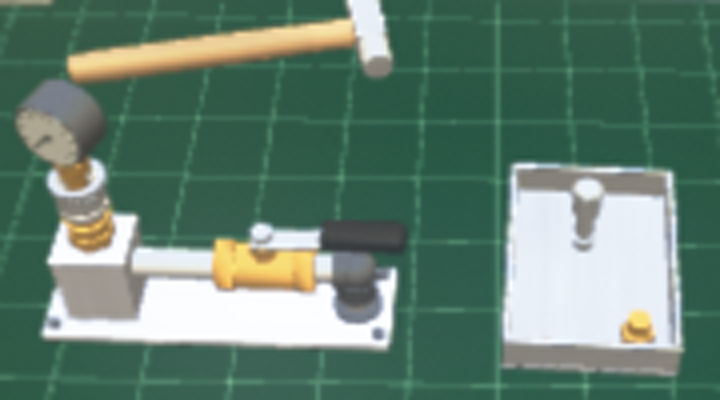

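The picture shows the gauge upright in the coupling at (60,125) with the collar up. The lever lies along the pipe at (360,237) and the plug stands in the tray at (585,215). Handing in.

```bash
python3 -c "from h import *;print(hand_in())"
```

```text
the job is handed in; nothing more can be done
None
```

The job is done and handed in at about 21 s: the plug stands in the steel tray, the gauge is locked upright in the coupling with the collar back up, and the lever was then swung to its stop, in line with the pipe.

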